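# Slide the toiletry tin from the tiled ledge onto the pull-out rack

### The job

Slide the pull-out chrome rack all the way up against the tiled ledge and, while the blue tin is still on the tiles, lock the rack there by turning its red clamp knob clockwise as far as it goes. Then slide the tin off the tiles onto the two bars of the rack, so that it sits flat and square with its middle over the middle of the bars, the rack still shut and locked. Do not tip or drop the tin, and leave the other things where they stand.

Things in the scene. Friction and masses are not known exactly. Their poses are not given: they have to be found in the camera images.
- unit: Fixed unit on the counter; origin at counter height; x away from the robot at yaw 0, y along the rack's travel towards the ledge. White tiled ledge: block with flat top 80 mm above the counter, spanning x -148..148, y 35..289 mm. An aluminium guide beam (34 mm wide, top 48 mm high) runs from it along x = 0 to y = -275 mm; the rack slides on it.
- rack (a joint): Slide of the pull-out rack on the beam, m: 0 = home (bar ends 3 mm from the ledge), grows to 0.13 as it moves away from the ledge (unit's -y). Moves easily unless clamped; unclamped, a load sliding over it drags it along.
- rack_mid (a point): Middle of the rack's top, at the bar tops (78.5 mm above the counter, 1.5 mm below the tiles), axes parallel to the unit's. The support is two round chrome bars along y, 150 mm long, 10 mm thick, centred at x = -20 and +20 mm (50 mm over all). With the rack home this point is 78 mm from the ledge's edge.
- clamp (a joint): Red clamp knob, rad: grows as it turns clockwise seen from above, 0 = loose, 1.4 = fully tight (stop); starts to bite at about 1.0.
- clamp_grip (a point): On the knob's vertical axis at the height to grip, 99.5 mm above the counter. Straight bar grip 46 mm long, 14 mm thick, 32 mm high (top 7 mm above this point), along the unit's x when the joint reads 0; point and bar turn with the knob. Carried by the rack, 90 mm to the -x side of rack_mid, so the rack can be slid by it.
- tin: Blue rectangular toiletry tin with a steel band and a yellow panel on top, 100 (x) x 112 (y) x 74 (z) mm, about 0.4 kg, centre of mass at its middle, too wide to grasp; origin at the centre of its underside. Stands on the tiled ledge, somewhat askew and up to 3 cm out of line with the rack.
- cream: Bystander: white jar with blue cap, 44 mm diameter, 50 mm high, on the far corner of the tiled ledge next to the rack; origin at the centre of its underside.
- mouthwash: Bystander: green bottle, 64 mm diameter, 180 mm high; origin under its centre.
- shampoo: Bystander: blue bottle, 60 mm diameter, 200 mm high; origin under its centre.
- deodorant: Bystander: black and blue spray can, 52 mm diameter, 160 mm high; origin under its centre.
- roll: Bystander: white paper roll standing upright, 110 mm diameter, 100 mm high; origin under its centre.
- tumbler: Bystander: blue ceramic tumbler, 72 mm diameter, 100 mm high; origin under its centre.
- brush: Bystander: brush with green handle lying on the counter, 180 mm long; origin at the centre of its underside.
Mind the look-alikes: they are no part of the job. Leave any green look-alike of the tin alone.

How it is judged:
By the outcome, as a careful person would: the job done as asked, in the order asked, and still so for the second after the job is handed in, with the robot touching nothing.
It also fails if it takes over 67 s, if anything falls off the work surface, if the arm or the gripper's body presses on something with over 40 N, if the wrist force passes 120 N, or if a joint passes its speed limit or range.

### The arm

A 6-joint arm with a two-finger parallel gripper is mounted at the origin on the work surface. World frame = base frame: x ahead of the robot, y to its left, z up, the work surface at z = 0. Lengths are in m, angles in rad, forces in N, time in s.
With the tool pointing down it reaches from about 0.35 to 0.925 m from the base axis. Payload 6.4 kg.
Tool frame: the origin (TCP) lies between the finger pads; the fingertips stand 11 mm ahead of it and the grasp point (between the pads) lies 8 mm behind it (env.tcp_to_tips is the distance from the TCP to the fingertips, in m); y points along the fingers, z is the direction in which the jaws open and shut, and the axes are right-handed (so a half turn about y gives the same grasp; the last joint's range is limited). The gripper opens to 85 mm and grips with 20 to 120 N. Pads are 22 mm wide; open, the fingers measure 114 mm over their backs; the gripper's body (76 mm by 85 mm) begins 54 mm behind the grasp point. The pads swing forward as they close: fully open they stand 13 mm farther back than shut.
Start: joints at [-1.434, 0.245, 1.558, -0, 1.339, -0.174], TCP at [0.199, -0.619, 0.242] pointing down, gripper open.
Joint ranges: [-3.13, 3.13], [-1.02, 2.26], [0.13, 2.54], [-0.95, 4.09], [0.21, 2.88], [-2.74, 2.74]. Speed limits (rad/s): [2.57, 2.57, 3.14, 3.14, 3.14, 3.14].

### API

Orientations are given as a unit quaternion [x, y, z, w].
In Python, from plant import env, cams gives the robot as it stands.
- The arm moves only by the tool carry_out, never from a script. Its argument "deltas" is a list that holds one entry, the list of rows, each a list of 7 numbers: the closure, from -1 (fully open) to 1 (shut), then the shift along the tool's x, y, z in units of 500 mm (1.0 is 500 mm), then the turn, a rotation vector about the tool's x, y, z in units of 30 degrees (1.0 is 30 degrees). A call has 1 to 20 rows; each row is the pose to reach, as a shift and turn from the pose commanded when the call began, along the tool's axes at that moment; what a row does not reach only later rows make up. A row lasts 1/8 s, in which the tool goes at most 62.5 mm and 10.7 degrees, less where a joint would pass 70% of its speed; a pose out of reach is approached as far as the arm can. A call with a number of a shift or a turn outside -1 to 1 is refused whole. A call with a gripper value outside its range is refused whole. The fingers move at their own pace and stop on an object; the grip force is fixed at half the most. Time passes only in rows, so rows that repeat a pose let the fingers close. It gives the time, the measured TCP pose, the force and the opening at its end, in the units of the state.
- env.get_state(): the state, without advancing time (a new reading comes with each control period).
- cams.capture(name): name is "scene" or "top" or "wrist"; returns (picture, depth): 400x640x3 uint8, red, green, blue; 400x640 float32, m along the optical axis (not along the pixel's ray), 0 where there is no reading.
- cams.camera_params(name): a dict with "fx", "fy", "cx", "cy" (pixels), "eye" and "rotation" of the camera in the world. Camera axes: x right, y down, z forward; pixel columns grow to the right and rows downward; lengths in m; the calibration is good to about 2 mm. A picture is of the moment at which its call begins: read the wrist's pose just before it. camera_params takes no time and is no camera call; for the wrist camera it gives the pose at the moment of the call.
- env.finish_job(): hands the job in, once; it reports no verdict.
The state is a dict: "time_s": time; "q": joint angles; "qd": joint speeds; "effort": joint torques, N m; "eef_pos": TCP position; "ee_rot": TCP orientation; "contact_force": force on the tool from outside, world axes, zero at the start; "ft_torque": the same for the moment, N m; "finger_gap": opening from 0.0 (shut) to 1.0 (fully open).
Only numpy, scipy, OpenCV 4.12 (cv2) and the standard library are available. Lean on these libraries where they do the work, as an engineer would, in place of code of your own. Each camera call takes 0.05 s, during which the arm holds its last target. There are 200 camera calls.

## Working session

There is one attempt and no reset: what is moved stays moved. The work goes in short steps, Python scripts to look and compute and a tool call to move; the robot and the scene stay as the last step left them, time stands still between calls to the robot, and variables do not carry over. Pictures are saved under pics/ and viewed, about 8 in all and at most 12, crops included, and the job is handed in when it is done.

Besides the shell and the picture viewer there is one more tool, called after "Request:" as name(argument=value, ...), one argument or row to a line, values as JSON. carry_out: Moves the arm, as the interface text tells. Its arguments: {"type":"object","properties":{"deltas":{"type":"array","items":{"type":"array","items":{"type":"array","items":{"type":"number"}}}}},"required":["deltas"]}

```bash
mkdir -p pics; ls
python3 - <<'E'
from plant import env,cams
import cv2,numpy as np
s=env.get_state();print({k:np.round(v,3).tolist() for k,v in s.items()})
for n in("scene","top"):
    p,d=cams.capture(n);cv2.imwrite(f"pics/{n}0.png",p[:,:,::-1]);np.savez(f"{n}0.npz",p=p,d=d)
    print(n,cams.camera_params(n))
E
```

```text
pics
{'time_s': 0.0, 'q': [-1.434, 0.246, 1.559, -0.0, 1.339, -0.174], 'qd': [0.0, 0.001, -0.0, 0.0, 0.001, -0.002], 'effort': [0.002, -42.951, -32.613, -0.0, 0.005, -0.0], 'eef_pos': [0.199, -0.618, 0.241], 'ee_rot': [-0.109, 0.699, -0.698, 0.109], 'contact_force': [0.561, 0.257, 0.458], 'ft_torque': [0.027, -0.003, -0.042], 'finger_gap': 1.002}
scene {'fx': 412.18034909896653, 'fy': 412.18034909896653, 'cx': 325.0734635811352, 'cy': 197.17351289888936, 'eye': array([1.27948885, 0.52977569, 0.89465758]), 'rotation': array([ 0.41498801,  0.81180925, -0.3622894 , -0.19364162])}
top {'fx': 475.28544858533087, 'fy': 475.28544858533087, 'cx': 322.52940536158553, 'cy': 204.21210074213127, 'eye': array([0.37211148, 0.04171104, 1.63490556]), 'rotation': array([-0.70192586,  0.70987101, -0.04156691,  0.0406869 ])}
```

View pics/scene0.png

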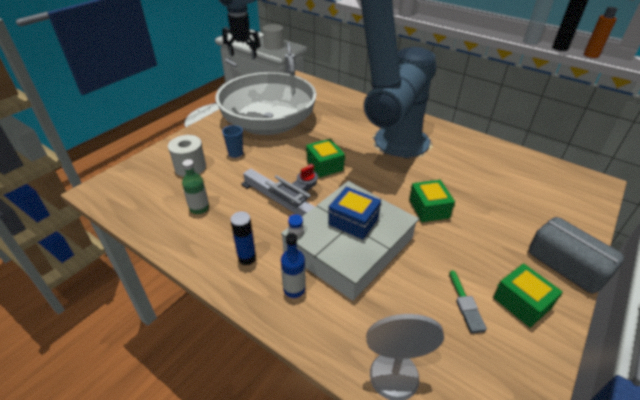

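View pics/top0.png

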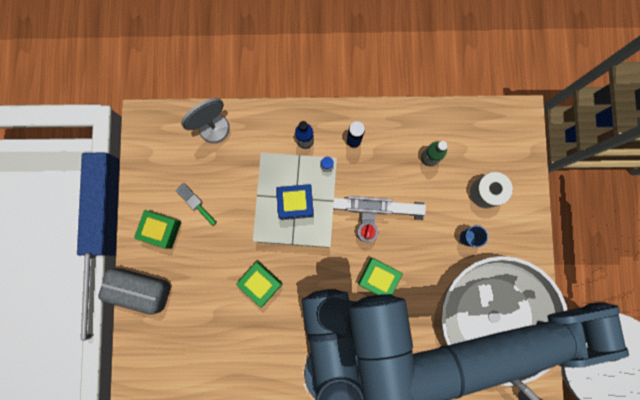

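Top view: the blue tin sits on the tiles at (294,201) and the red knob at (367,231). The green look-alikes are at (157,229), (259,284) and (380,277), and the cream jar at (327,163). I choose the only blue-bodied tin, on the tiles. Next I'll measure and make a close crop.

```bash
cat > h.py <<'E'
import numpy as np,cv2
from scipy.spatial.transform import Rotation as R
def pts(P,uv,z):
    uv=np.atleast_2d(uv).astype(float)
    r=np.c_[(uv[:,0]-P['cx'])/P['fx'],(uv[:,1]-P['cy'])/P['fy'],np.ones(len(uv))]@R.from_quat(P['rotation']).as_matrix().T
    e=np.array(P['eye']);return e+r*((z-e[2])/r[:,2])[:,None]
def cloud(P,d):
    v,u=np.mgrid[:400,:640]
    c=np.stack([(u-P['cx'])/P['fx']*d,(v-P['cy'])/P['fy']*d,d],-1)
    return c@R.from_quat(P['rotation']).as_matrix().T+np.array(P['eye'])
def proj(P,X):
    c=(np.atleast_2d(X)-np.array(P['eye']))@R.from_quat(P['rotation']).as_matrix()
    return np.c_[c[:,0]/c[:,2]*P['fx']+P['cx'],c[:,1]/c[:,2]*P['fy']+P['cy']]
def rect(xy):
    (c,s,a)=cv2.minAreaRect((xy*1000).astype(np.float32))
    a=(a+45)%90-45
    return np.round(c,1),np.round(s,1),round(a,2)
def masks(p):
    h=cv2.cvtColor(p,cv2.COLOR_RGB2HSV);H,S,V=[h[...,i].astype(int) for i in range(3)]
    return dict(red=((H<8)|(H>172))&(S>150)&(V>90),yellow=(H>20)&(H<35)&(S>130)&(V>120),blue=(H>105)&(H<130)&(S>110)&(V>30))
E
python3 - <<'E'
from h import *
from plant import cams
for n in("top","scene"):
    f=np.load(n+"0.npz");p,d=f['p'],f['d'];P=cams.camera_params(n);X=cloud(P,d);m=masks(p)
    w=(X[...,0]>.2)&(X[...,0]<.9)&(X[...,1]>-.45)&(X[...,1]<.35)
    t=w&(abs(X[...,2]-.08)<.008)&(p.min(-1)>110)
    t=cv2.morphologyEx(t.astype(np.uint8),cv2.MORPH_OPEN,np.ones((5,5)))
    c=max(cv2.findContours(t,0,1)[0],key=cv2.contourArea)
    print(n,'ledge',rect(pts(P,c[:,0],.08)[:,:2]),'z',np.median(X[t>0][:,2]))
    k=m['red']&w; l,cc,st,ce=cv2.connectedComponentsWithStats(k.astype(np.uint8));i=1+st[1:,4].argmax();k=cc==i
    print('red',ce[i],st[i],np.percentile(X[k],[5,50,95],axis=0).round(3).tolist())
    tp=w&(abs(X[...,2]-.154)<.01); print('z154',tp.sum())
    for nm in('yellow','blue'):
        l,cc,st,ce=cv2.connectedComponentsWithStats((m[nm]&w).astype(np.uint8))
        for i in range(1,l):
            if st[i,4]>60:
                q=cc==i;v,u=np.nonzero(q);print(nm,ce[i].round(),st[i,4],np.median(X[q],axis=0).round(3),rect(pts(P,np.c_[u,v],.154)[:,:2]))
f=np.load("top0.npz")['p'];cv2.imwrite("pics/c1.png",cv2.resize(f[140:260,245:440,::-1],None,fx=4,fy=4,interpolation=2))
E
```

```text
top ledge (array([572.3, 130.4]), array([253.8, 296. ]), -4.95) z 0.07983485788483247
red [367.99236641 231.26717557] [361 225  14  14 131] [[0.444, -0.126, 0.072], [0.462, -0.109, 0.08], [0.48, -0.09, 0.11]]
z154 1362
yellow [294. 200.] 406 [0.559 0.128 0.155] (array([558.8, 127.7]), array([58.5, 68.8]), 4.58)
yellow [381. 279.] 387 [ 0.308 -0.146  0.076] (array([ 312.2, -137. ]), array([64.7, 55. ]), -27.17)
yellow [258. 284.] 391 [0.296 0.251 0.076] (array([299.7, 240.4]), array([64.8, 56.4]), -42.31)
blue [304. 134.] 202 [0.776 0.094 0.135] (array([774.8,  95.4]), array([51.1, 52.4]), -0.28)
blue [353. 141.] 81 [ 0.762 -0.066  0.086] (array([747.2, -60. ]), array([41.4, 26.8]), -19.53)
blue [327. 163.] 112 [0.682 0.023 0.13 ] (array([677.4,  24. ]), array([33.9, 36.3]), 44.76)
blue [295. 202.] 574 [0.55  0.125 0.154] (array([556.4, 127.3]), array([ 99.9, 107.4]), 4.23)
scene ledge (array([577.2, 131.3]), array([254.2, 297.1]), -4.61) z 0.07971147745945506
red [308.93617021 176.91489362] [304 173  10   8  47] [[0.454, -0.104, 0.073], [0.472, -0.095, 0.076], [0.485, -0.086, 0.079]]
z154 1590
yellow [325. 149.] 220 [ 0.311 -0.146  0.075] (array([404.5, -82. ]), array([66.4, 57.3]), -26.62)
yellow [433. 191.] 309 [0.299 0.252 0.075] (array([392.9, 277.9]), array([66.2, 56.1]), -42.37)
yellow [355. 202.] 371 [0.561 0.128 0.155] (array([559.8, 126.9]), array([58.2, 68.8]), 3.97)
blue [235. 144.] 143 [ 0.467 -0.431  0.061] (array([ 551.8, -332. ]), array([133.8,  44.9]), 44.17)
blue [353. 216.] 1143 [0.606 0.148 0.145] (array([591.6, 143.3]), array([152.3, 129.8]), 4.35)
blue [295. 221.] 152 [0.692 0.027 0.129] (array([710.1,  42. ]), array([47.2, 30.7]), 38.0)
blue [245. 246.] 375 [ 0.807 -0.052  0.078] (array([848.8,  -1.5]), array([81.8, 39.4]), -40.12)
blue [293. 261.] 527 [0.805 0.111 0.134] (array([810.6, 116.4]), array([90.3, 51.1]), 37.69)
```

View pics/c1.png

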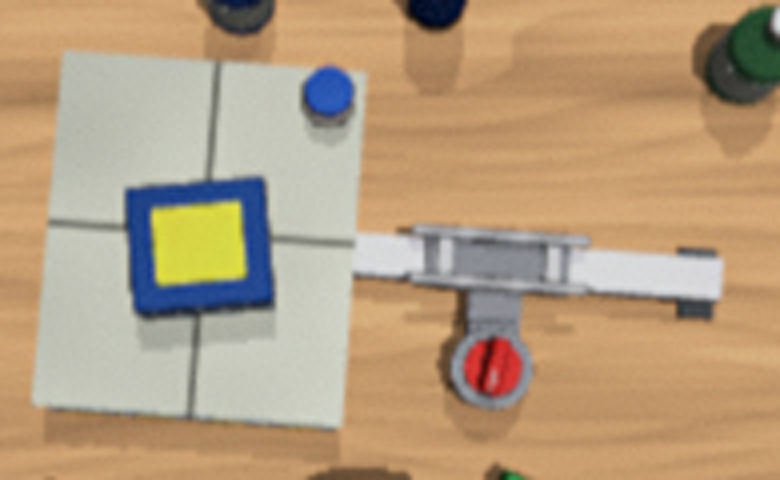

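```bash
cat >> h.py <<'E'
def down(yawdeg):
    """tool-down rotation; tool z (jaw axis) at world heading yawdeg"""
    a=np.radians(yawdeg);z=np.array([np.cos(a),np.sin(a),0]);y=np.array([0,0,-1.]);x=np.cross(y,z)
    return R.from_matrix(np.c_[x,y,z])
def delta(s,pos,yaw):
    A=R.from_quat(s['ee_rot']);d=A.inv().apply(np.array(pos)-s['eef_pos'])/.5
    r=(A.inv()*down(yaw)).as_rotvec(degrees=True)/30
    return np.r_[d,r].round(4)
def heading(s):
    z=R.from_quat(s['ee_rot']).as_matrix()[:,2];return np.degrees(np.arctan2(z[1],z[0]))
E
python3 - <<'E'
from h import *
from plant import env,cams
s=env.get_state();P=cams.camera_params("wrist");A=R.from_quat(s['ee_rot'])
print(A.as_matrix().round(2),heading(s))
print("cam in tool",A.inv().apply(P['eye']-s['eef_pos']).round(3),(A.inv()*R.from_quat(P['rotation'])).as_matrix().round(2).tolist(),P['fx'])
for y in (heading(s),80,85,90,-95,175): print(y,delta(s,[.5,-.05,.42],y))
E
```

```text
[[-0.95 -0.    0.31]
 [-0.31  0.   -0.95]
 [-0.   -1.   -0.  ]] -72.19155551805203
cam in tool [-0.067 -0.133  0.   ] [[-0.0, 0.96, 0.26], [0.0, -0.26, 0.96], [1.0, 0.0, 0.0]] 292.6154242380301
-72.19155551805203 [-9.215e-01 -3.556e-01 -8.986e-01  3.400e-03 -0.000e+00 -6.000e-04]
80 [-9.2150e-01 -3.5560e-01 -8.9860e-01  4.0000e-04 -5.0731e+00 -4.7000e-03]
85 [-9.2150e-01 -3.5560e-01 -8.9860e-01  2.0000e-04 -5.2397e+00 -4.8000e-03]
90 [-9.2150e-01 -3.5560e-01 -8.9860e-01 -0.0000e+00 -5.4064e+00 -4.9000e-03]
-95 [-9.215e-01 -3.556e-01 -8.986e-01  3.400e-03  7.603e-01  1.000e-04]
175 [-9.2150e-01 -3.5560e-01 -8.9860e-01  2.8000e-03  3.7603e+00  3.0000e-03]
```

Run:
```python
from h import *
from plant import env
print(delta(env.get_state(),[.52,.04,.37],0))
```

```text
[-1.0146 -0.2553 -1.0576  0.0026 -2.4064 -0.0026]
```

Request:
carry_out(
  deltas=[
    [[-1,-0.3,-0.13,-0.4,0,-0.4,0],[-1,-0.5,-0.26,-0.5,0,-0.8,0],[-1,-0.6,-0.26,-0.6,0,-1,0],[-1,-0.7,-0.26,-0.7,0,-1,0],[-1,-0.8,-0.26,-0.9,0,-1,0],[-1,-0.9,-0.26,-1,0,-1,0],[-1,-1,-0.26,-1,0,-1,0],[-1,-1,-0.26,-1,0,-1,0],[-1,-1,-0.26,-1,0,-1,0],[-1,-1,-0.26,-1,0,-1,0],[-1,-1,-0.26,-1,0,-1,0],[-1,-1,-0.26,-1,0,-1,0]],
  ],
)

```text
time_s: 1.6
eef_pos: [0.5226, 0.0128, 0.3722]
ee_rot: [-0.287, 0.646, -0.646, 0.287]
contact_force: [0.2, -0.7, -0.3]
finger_gap: 1.006
```

Request:
carry_out(
  deltas=[
    [[-1,0,0,0,0,-0.4,0],[-1,0,0,0,0,-0.8,0],[-1,0,0,0,0,-1,0],[-1,0,0,0,0,-1,0],[-1,0,0,0,0,-1,0]],
  ],
)

```text
time_s: 2.22
eef_pos: [0.5218, 0.0101, 0.372]
ee_rot: [-0.444, 0.551, -0.551, 0.443]
contact_force: [0.3, -0.2, -0.3]
finger_gap: 0.998
```

Run:
```python
from h import *
from plant import env,cams
P=cams.camera_params("wrist");p,d=cams.capture("wrist");s=env.get_state()
print(heading(s),s['eef_pos'].round(4) if hasattr(s['eef_pos'],'round') else s['eef_pos'],np.round(s['q'],2))
cv2.imwrite("pics/w1.png",p[:,:,::-1]);import pickle;pickle.dump((P,p,d),open("w1.pkl","wb"))
```

```text
-12.290455787251636 [0.5218 0.0101 0.3721] [-0.2  -0.14  1.72  0.    1.56  0.02]
```

View pics/w1.png

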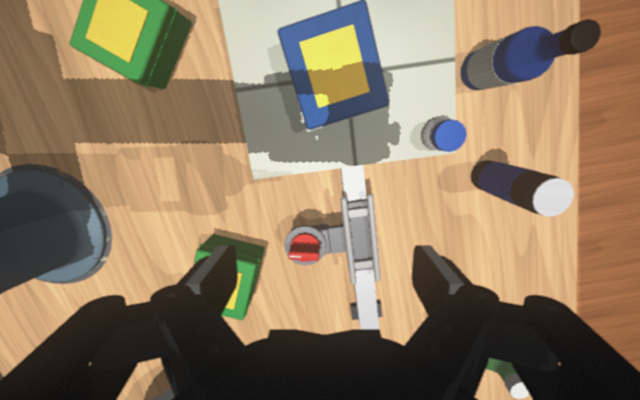

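The wrist view shows the tin at (335,65), the red knob at (304,245), the rack bars around (360,238), and the ledge's front edge running from (252,178) to (455,155). Now the numbers.

```bash
cat > meas.py <<'E'
from h import *
def meas(P,p,d,tag=''):
    X=cloud(P,d);m=masks(p);z=X[...,2];w=(X[...,0]>.35)&(X[...,0]<.8)&(X[...,1]>-.3)&(X[...,1]<.32)&(d>0)
    out={}
    k=m['red']&w&(z>.05)&(z<.13);hi=k&(z>.097)
    if hi.sum()>8:
        print(tag,'knob all',np.median(X[k],0).round(4),'n',k.sum(),'barZ',np.percentile(z[hi],[10,50,90]).round(4),rect(X[hi][:,:2]), 'mean',X[hi].mean(0).round(4))
    b=w&(abs(z-.077)<.006)&(X[...,1]<-.0)&(X[...,0]>.5)&(X[...,0]<.62)
    t=w&(abs(z-.08)<.006)&(p.min(-1)>60)
    t=cv2.morphologyEx(t.astype(np.uint8),cv2.MORPH_OPEN,np.ones((9,9)))
    n,c,st,_=cv2.connectedComponentsWithStats(t);i=1+st[1:,4].argmax();t=c==i
    L=pts(P,cv2.findContours(t.astype(np.uint8),0,1)[0][0][:,0],.08)
    print(tag,'ledge z',np.median(z[t]).round(4),rect(np.concatenate([pts(P,q[:,0],.08) for q in cv2.findContours(t.astype(np.uint8),0,1)[0]])[:,:2]))
    b&=~cv2.dilate(t.astype(np.uint8),np.ones((5,5))).astype(bool)&~m['red']
    n,c,st,_=cv2.connectedComponentsWithStats(b.astype(np.uint8),connectivity=8)
    for i in range(1,n):
        if st[i,4]>40: q=c==i;print(tag,'bars?',st[i].tolist(),np.median(z[q]).round(4),rect(X[q][:,:2]))
    y=m['yellow']&w&(abs(z-.155)<.012);v,u=np.nonzero(y)
    print(tag,'yellow n',y.sum(),'z',np.median(z[y]).round(4),rect(pts(P,np.c_[u,v],.155)[:,:2]),rect(X[y][:,:2]))
    tt=(m['blue']|m['yellow'])&w&(abs(z-.155)<.009)
    n,c,st,_=cv2.connectedComponentsWithStats(tt.astype(np.uint8));i=1+st[1:,4].argmax();v,u=np.nonzero(c==i)
    print(tag,'tintop',rect(pts(P,np.c_[u,v],.155)[:,:2]))
E
python3 - <<'E'
from meas import *;import pickle
from plant import cams
meas(*pickle.load(open("w1.pkl","rb")),'w')
f=np.load("top0.npz");meas(cams.camera_params("top"),f['p'],f['d'],'top')
P,p,d=pickle.load(open("w1.pkl","rb"))
cv2.imwrite("pics/c2.png",cv2.resize(p[160:340,240:440,::-1],None,fx=3,fy=3,interpolation=2))
X=cloud(P,d)
# front-edge: scan image columns for ledge->below drop
e=[]
for u in list(range(262,325,6))+list(range(385,440,6)):
    col=X[100:230,u];i=np.nonzero(abs(col[:,2]-.08)<.006)[0]
    if len(i): e.append(pts(P,[u,100+i.max()+.5],.08)[0,:2])
e=np.array(e);q=np.polyfit(e[:,0],e[:,1],1);r=e[:,1]-np.polyval(q,e[:,0]);k=abs(r)<.004;q=np.polyfit(e[k,0],e[k,1],1)
print('edge y at x=.56',np.polyval(q,.56),'yaw',np.degrees(np.arctan(q[0])),k.sum(),len(k))
E
```

```text
w knob all [ 0.4676 -0.1006  0.079 ] n 443 barZ [0.1052 0.107  0.1082] (array([ 463.7, -108. ]), array([14.4, 41.8]), -14.48) mean [ 0.4668 -0.1069  0.1068]
w ledge z 0.081 (array([573.5, 118.9]), array([231. , 296.6]), -4.74)
w bars? [367, 194, 14, 88, 556] 0.0786 (array([ 573.9, -117.5]), array([148.5,  10. ]), -4.77)
w bars? [341, 197, 16, 88, 551] 0.0786 (array([ 534.1, -113.9]), array([148.5,  10. ]), -4.75)
w yellow n 3617 z 0.1565 (array([559.2, 128.1]), array([59. , 69.4]), 4.44) (array([559.1, 127.8]), array([58.8, 69.1]), 4.56)
w tintop (array([559.2, 128.1]), array([59. , 69.4]), 4.44)
top knob all [ 0.4623 -0.1093  0.0798] n 131 barZ [0.1005 0.1054 0.1104] (array([ 462. , -108.4]), array([13.3, 43.2]), -16.22) mean [ 0.4638 -0.1088  0.1054]Traceback (most recent call last):
  File "<stdin>", line 4, in <module>
  File "meas.py", line 11, in meas
    n,c,st,_=cv2.connectedComponentsWithStats(t);i=1+st[1:,4].argmax();t=c==i
                                                     ~~~~~~~~~~~~~~~^^
ValueError: attempt to get argmax of an empty sequence
```

Run:
```python
from meas import *;import pickle
from plant import env
P,p,d=pickle.load(open("w1.pkl","rb"))
X=cloud(P,d);e=[]
for u in list(range(262,325,6))+list(range(385,440,6)):
    col=X[100:230,u];i=np.nonzero(abs(col[:,2]-.08)<.006)[0]
    if len(i): e.append(pts(P,[u,100+i.max()+.5],.08)[0,:2])
e=np.array(e);q=np.polyfit(e[:,0],e[:,1],1);r=e[:,1]-np.polyval(q,e[:,0]);k=abs(r)<.004;q=np.polyfit(e[k,0],e[k,1],1)
print('edge y at x=.56',np.polyval(q,.56),'yaw',np.degrees(np.arctan(q[0])),k.sum(),len(k))
n=np.array([np.sin(np.radians(4.76)),np.cos(np.radians(4.76))]);m=np.array([.554,-.1157])
E=np.array([.56,np.polyval(q,.56)]);print('gap mid-edge',(E-m)@n,'slide',(E-m)@n-.078)
s=env.get_state();print(delta(s,[.464,-.108,.20],75.5),delta(s,[.464,-.108,.0995],75.5),s['eef_pos'])
```

```text
edge y at x=.56 0.004137162298908502 yaw -4.7598957289665815 21 21
gap mid-edge 0.1199217409062365 slide 0.0419217409062365
[ 2.5540e-01  3.4430e-01 -6.2700e-02  4.0000e-04 -2.9263e+00 -5.0000e-04] [ 2.5540e-01  5.4530e-01 -6.2600e-02  4.0000e-04 -2.9263e+00 -5.0000e-04] [0.52184335 0.0100752  0.37212038]
```

Request:
carry_out(
  deltas=[
    [[-1,0.1,0.1,-0.03,0,-0.35,0],[-1,0.2,0.2,-0.06,0,-0.7,0],[-1,0.2554,0.28,-0.0627,0,-1,0],[-1,0.2554,0.28,-0.0627,0,-1,0],[-1,0.2554,0.28,-0.0627,0,-1,0]],
  ],
)

```text
time_s: 2.9
eef_pos: [0.4648, -0.1082, 0.2331]
ee_rot: [-0.571, 0.417, -0.418, 0.571]
contact_force: [0.8, 0.1, 0.6]
finger_gap: 0.999
```

Request:
carry_out(
  deltas=[
    [[-1,0,0,0,0,-0.35,0],[-1,0,0,0,0,-0.7,0],[-1,0,0,0,0,-1,0],[-1,0,0,0,0,-1,0]],
  ],
)

```text
time_s: 3.4
eef_pos: [0.4658, -0.1077, 0.2346]
ee_rot: [0.66, -0.253, 0.256, -0.66]
contact_force: [0.6, 0.1, -0.2]
finger_gap: 1.002
```

Request:
carry_out(
  deltas=[
    [[-1,0,0,0,0,-0.35,0],[-1,0,0,0,0,-0.7,0],[-1,0,0,0,0,-0.9263,0],[-1,0,0,0,0,-0.9263,0],[-1,0,0,0,0,-0.9263,0]],
  ],
)

```text
time_s: 4.03
eef_pos: [0.4648, -0.108, 0.2329]
ee_rot: [0.702, -0.089, 0.09, -0.701]
contact_force: [-0.6, -0.3, 0.0]
finger_gap: 0.997
```

Run:
```python
from h import *
from plant import env
s=env.get_state();print(heading(s),s['eef_pos'],np.round(s['q'],2),delta(s,[.464,-.108,.095],75.5))
```

```text
75.45293831817723 [ 0.46475331 -0.10795145  0.23294456] [-0.47 -0.16  2.    0.    1.31 -1.78] [-0.0018  0.2759 -0.0004  0.0004 -0.0016  0.0022]
```

Request:
carry_out(
  deltas=[
    [[-1,0,0.08,0,0,0,0],[-1,0,0.16,0,0,0,0],[-1,0,0.22,0,0,0,0],[-1,0,0.26,0,0,0,0],[-1,0,0.276,0,0,0,0],[-1,0,0.276,0,0,0,0],[1,0,0.276,0,0,0,0],[1,0,0.276,0,0,0,0],[1,0,0.276,0,0,0,0],[1,0,0.276,0,0,0,0],[1,0,0.276,0,0,0,0],[1,0,0.276,0,0,0,0]],
  ],
)

```text
time_s: 5.52
eef_pos: [0.4644, -0.1082, 0.0947]
ee_rot: [0.702, -0.089, 0.089, -0.701]
contact_force: [-2.5, 0.6, 5.9]
finger_gap: 0.149
```

Run:
```python
from h import *
from plant import env
s=env.get_state();n=np.array([np.sin(np.radians(4.76)),np.cos(np.radians(4.76)),0]);print(heading(s),s['eef_pos'],s['finger_gap'],s['contact_force'],s['ft_torque'],delta(s,s['eef_pos']+n*.044,heading(s)))
```

```text
75.58609330244825 [ 0.46442758 -0.10823065  0.09471603] 0.14915678017971057 [-2.51253609  0.60377048  5.8999141 ] [ 0.09837621  0.44282269 -0.19152892] [-0.0148 -0.      0.0868  0.0002  0.      0.0002]
```

Request:
carry_out(
  deltas=[
    [[1,-0.003,0,0.016,0,0,0],[1,-0.006,0,0.035,0,0,0],[1,-0.01,0,0.055,0,0,0],[1,-0.013,0,0.072,0,0,0],[1,-0.0145,0,0.082,0,0,0],[1,-0.0155,0,0.089,0,0,0],[1,-0.0155,0,0.089,0,0,0],[1,-0.0155,0,0.089,0,0,0]],
  ],
)

```text
time_s: 6.52
eef_pos: [0.468, -0.0657, 0.0947]
ee_rot: [0.704, -0.088, 0.088, -0.699]
contact_force: [-4.1, -13.2, 3.2]
finger_gap: 0.147
```

Run:
```python
from h import *
from plant import env
s=env.get_state();n=np.array([np.sin(np.radians(4.76)),np.cos(np.radians(4.76)),0]);print(heading(s),s['eef_pos'],s['finger_gap'],s['contact_force'],s['ft_torque'],'moved',(s['eef_pos']-np.array([.4644,-.1082,.0947]))@n)
```

```text
75.69908454754747 [ 0.4680153  -0.06573657  0.09471234] 0.1465441134558029 [ -4.08286435 -13.23819033   3.17771827] [-2.20747151  0.68678834 -0.00364029] moved 0.04261698401807504
```

Request:
carry_out(
  deltas=[
    [[1,0,0,0,0,0.15,0],[1,0,0,0,0,0.35,0],[1,0,0,0,0,0.6,0],[1,0,0,0,0,0.85,0],[1,0,0,0,0,1,0],[1,0,0,0,0,1,0]],
  ],
)

```text
time_s: 7.28
eef_pos: [0.4679, -0.0659, 0.0947]
ee_rot: [0.657, -0.266, 0.268, -0.652]
contact_force: [-5.2, -14.6, 3.6]
finger_gap: 0.151
```

Request:
carry_out(
  deltas=[
    [[1,0,0,0,0,0.15,0],[1,0,0,0,0,0.35,0],[1,0,0,0,0,0.6,0],[1,0,0,0,0,0.8,0],[1,0,0,0,0,0.8,0],[1,0,0,0,0,0.8,0]],
  ],
)

```text
time_s: 8.02
eef_pos: [0.4677, -0.066, 0.0947]
ee_rot: [0.587, -0.396, 0.398, -0.583]
contact_force: [-4.7, -14.8, 4.8]
finger_gap: 0.147
```

Run:
```python
from h import *
from plant import env
s=env.get_state();print(heading(s),s['eef_pos'],s['finger_gap'],s['contact_force'],s['ft_torque'])
```

```text
21.691987240969322 [ 0.46774677 -0.06602616  0.09471091] 0.1465553802045011 [ -4.65880861 -14.81388914   4.7679105 ] [-2.43081134  0.91044774 -0.11973263]
```

Request:
carry_out(
  deltas=[
    [[1,0,0,0,0,0.15,0],[1,0,0,0,0,0.3,0],[1,0,0,0,0,0.45,0],[1,0,0,0,0,0.56,0],[1,0,0,0,0,0.6,0],[1,0,0,0,0,0.6,0]],
  ],
)

```text
time_s: 8.78
eef_pos: [0.4676, -0.0661, 0.0948]
ee_rot: [0.519, -0.481, 0.484, -0.514]
contact_force: [-6.2, -15.0, 4.8]
finger_gap: 0.147
```

Run:
```python
from h import *
from plant import env
s=env.get_state();print(heading(s),s['eef_pos'],s['finger_gap'],s['contact_force'],s['ft_torque'])
```

```text
3.8750269223648908 [ 0.46761644 -0.06605942  0.09477608] 0.14734604653089003 [ -6.16085135 -15.00685874   4.76944964] [-2.38096008  1.04327364  0.70308102]
```

Request:
carry_out(
  deltas=[
    [[1,0,0,0,0,0.07,0],[1,0,0,0,0,0.13,0],[1,0,0,0,0,0.17,0],[1,0,0,0,0,0.17,0],[1,0,0,0,0,0.17,0]],
  ],
)

```text
time_s: 9.4
eef_pos: [0.4675, -0.0655, 0.0948]
ee_rot: [0.498, -0.503, 0.506, -0.493]
contact_force: [-6.3, -12.1, 6.7]
finger_gap: 0.153
```

Run:
```python
from h import *
from plant import env
s=env.get_state();print(heading(s),s['eef_pos'],s['finger_gap'],s['contact_force'],s['ft_torque'])
```

```text
-1.0664643836659466 [ 0.46754694 -0.06547154  0.09482672] 0.15277559467694338 [ -6.27568965 -12.13799336   6.68156298] [-1.83556097  1.01156675  1.58647047]
```

Request:
carry_out(
  deltas=[
    [[-0.2,0,0,0,0,0,0],[-0.2,0,0,0,0,0,0],[-0.2,0,0,0,0,0,0],[-0.2,0,-0.06,0,0,0,0],[-0.2,0,-0.15,0,0,0,0],[-0.2,0,-0.27,0,0,0,0],[-0.2,0,-0.38,0,0,0,0],[-0.2,0,-0.46,0,0,0,0],[-0.2,0,-0.46,0,0,0,0]],
  ],
)

```text
time_s: 10.52
eef_pos: [0.4694, -0.0634, 0.3283]
ee_rot: [0.492, -0.504, 0.509, -0.495]
contact_force: [-0.2, 0.3, -0.4]
finger_gap: 0.595
```

Run:
```python
from meas import *;import pickle
from plant import env,cams
P=cams.camera_params("wrist");p,d=cams.capture("wrist");s=env.get_state();print(heading(s),s['eef_pos'])
cv2.imwrite("pics/w2.png",p[:,:,::-1]);pickle.dump((P,p,d),open("w2.pkl","wb"))
meas(P,p,d,'w')
```

```text
-1.4889314647716403 [ 0.46839765 -0.0630697   0.32550031]
w knob all [ 0.4691 -0.0659  0.0782] n 858 barZ [0.1057 0.1071 0.1082] (array([467.7, -65.2]), array([13.8, 44.2]), 5.0) mean [ 0.4679 -0.0665  0.107 ]
w ledge z 0.0809 (array([569.8,  65.4]), array([134.3, 303. ]), -1.44)
w bars? [366, 121, 18, 109, 816] 0.0785 (array([537.9, -72.6]), array([146.2,  11.4]), -4.58)
w bars? [394, 121, 21, 110, 841] 0.0785 (array([576.4, -74.5]), array([147.8,  11.8]), -4.68)
w yellow n 1070 z 0.1564 (array([561.5,  98.9]), array([15.4, 59.6]), -1.31) (array([561.2,  99.6]), array([59.2, 15.7]), 1.22)
w tintop (array([560.3,  87.6]), array([38. , 98.4]), -1.31)
```

View pics/w2.png

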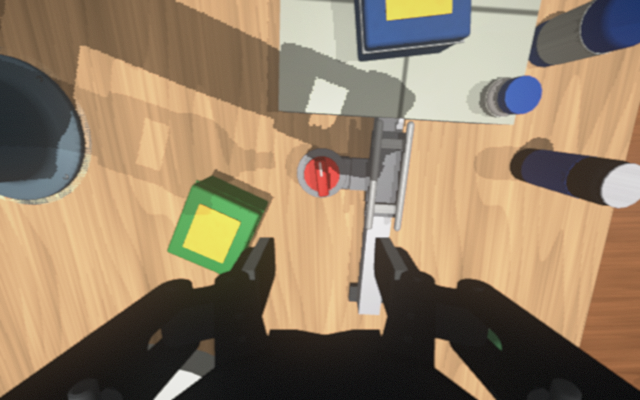

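The knob's bar now lies along −85°, so the clamp reads about 1.40 rad (tight). The bars are home, with their middle at (0.557, −0.074). Next I go behind the tin.

Run:
```python
from h import *
from plant import env
s=env.get_state();print(delta(s,[.552,.218,.26],4.4),delta(s,[.552,.218,.106],4.4))
```

```text
[-0.5664  0.131   0.1522 -0.0052 -0.1963  0.0018] [-0.5666  0.439   0.1513 -0.0052 -0.1963  0.0018]
```

Request:
carry_out(
  deltas=[
    [[-0.2,-0.1,0.03,0.03,0,-0.04,0],[-0.2,-0.2,0.06,0.06,0,-0.08,0],[-0.2,-0.32,0.1,0.09,0,-0.12,0],[-0.2,-0.44,0.13,0.12,0,-0.16,0],[-0.2,-0.53,0.13,0.14,-0.005,-0.196,0],[-0.2,-0.566,0.13,0.152,-0.005,-0.196,0],[-0.2,-0.566,0.13,0.152,-0.005,-0.196,0],[-0.2,-0.566,0.22,0.152,-0.005,-0.196,0],[-0.2,-0.566,0.32,0.152,-0.005,-0.196,0],[-0.2,-0.566,0.4,0.152,-0.005,-0.196,0],[-0.2,-0.566,0.438,0.152,-0.005,-0.196,0],[-0.2,-0.566,0.438,0.152,-0.005,-0.196,0]],
  ],
)

```text
time_s: 12.08
eef_pos: [0.5507, 0.2167, 0.1045]
ee_rot: [0.52, -0.482, 0.48, -0.517]
contact_force: [0.4, 0.1, -0.4]
finger_gap: 0.599
```

```bash
cat > plan.py <<'E'
from h import *
from plant import env
MID=np.array([.5573,-.074]);YU=-4.76
def U2W(x,y): a=np.radians(YU);return MID+np.array([[np.cos(a),-np.sin(a)],[np.sin(a),np.cos(a)]])@np.array([x,y])/1000
def W2U(p): a=np.radians(YU);return np.array([[np.cos(a),np.sin(a)],[-np.sin(a),np.cos(a)]])@(np.array(p)[:2]-MID)*1000
def tool_for(tx,ty,yaw,off,z):
    """tool pose for tin at unit (tx,ty) mm, rel yaw deg, pusher off mm behind centre"""
    a=np.radians(yaw);w=U2W(tx-np.sin(a)*off,ty+np.cos(a)*off);return np.r_[w,z],YU+yaw
E
python3 - <<'E'
from plan import *
s=env.get_state();print(heading(s),s['eef_pos'],W2U(s['eef_pos']),W2U([.559,.128]),s['finger_gap'],s['contact_force'])
# approach + arc: tin y 201.5->150
for i,ty in enumerate(list(np.linspace(214,202,3))+list(np.linspace(196,100,14))):
    t=min(ty,201.5);yaw=9.2*t/201.5;x=-15.1*(t/201.5)**2
    a=np.radians(yaw)
    if ty>201.5: x-=0
    p,h=tool_for(x,t,yaw,67+max(0,ty-201.5),.106);print(round(ty,1),delta(s,p,h))
E
```

```text
4.304960687537791 [0.55065621 0.21674764 0.10445462] [-30.74773367 289.193545  ] [-15.06825547 201.44437862] 0.5986203235549137 [ 0.41311786  0.131775   -0.40765041]
214.0 [ 0.0191 -0.0031  0.0029  0.0094 -0.0045  0.0005]
208.0 [ 0.0311 -0.0031  0.0029  0.0094 -0.0045  0.0005]
202.0 [ 0.0431 -0.0031  0.0029  0.0094 -0.0045  0.0005]
196.0 [ 0.0552 -0.0031  0.0034  0.0094  0.0039  0.0005]
188.6 [ 0.0702 -0.0031  0.0039  0.0094  0.0151  0.0005]
181.2 [ 0.0851 -0.0031  0.0044  0.0094  0.0263  0.0005]
173.8 [ 0.1    -0.0031  0.0048  0.0094  0.0376  0.0006]
166.5 [ 0.1149 -0.0031  0.0051  0.0094  0.0488  0.0006]
159.1 [ 0.1298 -0.0031  0.0053  0.0094  0.0601  0.0006]
151.7 [ 0.1447 -0.0031  0.0055  0.0094  0.0713  0.0007]
144.3 [ 0.1595 -0.0031  0.0056  0.0094  0.0825  0.0007]
136.9 [ 0.1744 -0.0031  0.0055  0.0094  0.0938  0.0007]
129.5 [ 0.1892 -0.0031  0.0054  0.0094  0.105   0.0007]
122.2 [ 0.2041 -0.0031  0.0053  0.0094  0.1163  0.0008]
114.8 [ 0.2189 -0.0031  0.005   0.0094  0.1275  0.0008]
107.4 [ 0.2338 -0.0031  0.0047  0.0094  0.1387  0.0008]
100.0 [ 0.2486 -0.003   0.0043  0.0094  0.15    0.0008]
```

Request:
carry_out(
  deltas=[
    [[-0.2,0.02,0,0.003,0,0,0],[-0.2,0.032,0,0.003,0,0,0],[-0.2,0.043,0,0.003,0,0,0],[-0.2,0.055,0,0.0034,0,0.004,0],[-0.2,0.07,0,0.004,0,0.015,0],[-0.2,0.085,0,0.0044,0,0.026,0],[-0.2,0.1,0,0.005,0,0.038,0],[-0.2,0.115,0,0.005,0,0.049,0],[-0.2,0.13,0,0.0053,0,0.06,0],[-0.2,0.145,0,0.0055,0,0.071,0],[-0.2,0.145,0,0.0055,0,0.071,0]],
  ],
)

```text
time_s: 13.45
eef_pos: [0.56, 0.1456, 0.106]
ee_rot: [0.51, -0.491, 0.49, -0.509]
contact_force: [0.3, 1.4, 0.1]
finger_gap: 0.598
```

```bash
cat > look.py <<'E'
from meas import *;from plan import *;import sys,pickle
from plant import cams
s=env.get_state();print(heading(s)-YU,s['eef_pos'],'U',W2U(s['eef_pos']),'f',np.round(s['contact_force'],1),s['time_s'])
for n in sys.argv[2:]:
    P=cams.camera_params(n);p,d=cams.capture(n);cv2.imwrite(f"pics/{sys.argv[1]}_{n}.png",p[:,:,::-1]);pickle.dump((P,p,d),open(f"{sys.argv[1]}_{n}.pkl","wb"))
    X=cloud(P,d);z=X[...,2];y=masks(p)['yellow']&(abs(z-.155)<.012)&(X[...,0]>.4)
    if y.sum()>30:
        v,u=np.nonzero(y);Q=pts(P,np.c_[u,v],.154);r=rect(Q[:,:2]);print(n,y.sum(),'z',np.median(z[y]),r,'unit',W2U(np.array(r[0])/1000).round(1),'rel',r[2]-YU)
        k=np.c_[X[y],np.ones(y.sum())];A=np.linalg.lstsq(np.c_[X[y][:,:2],np.ones(y.sum())],X[y][:,2],rcond=None)[0];print('slopes deg',np.degrees(A[:2]).round(2))
E
python3 look.py a top scene wrist
```

```text
6.991090615521742 [0.56001007 0.14561054 0.10598624] U [-15.52302518 219.077994  ] f [0.3 1.4 0.1] 13.45
top 275 z 0.1552942208366206 (array([562.1,  65.5]), array([50.2, 57. ]), -0.64) unit [ -6.8 139.4] rel 4.12
slopes deg [-0.27  0.08]
scene 337 z 0.1550182300993791 (array([562.2,  73.6]), array([58.8, 65.5]), 2.06) unit [ -7.4 147.5] rel 6.82
slopes deg [0.49 0.45]
```

Run:
```python
from plan import *
s=env.get_state()
for ty in np.linspace(141,30,16):
    p,h=tool_for(-8*(ty/148.5)**2,ty,6.9*ty/148.5,71,.106);print(round(ty,1),delta(s,p,h))
```

```text
141.0 [ 0.015  -0.0016 -0.0002  0.0056  0.0155  0.0009]
133.6 [ 0.0299 -0.0016  0.0003  0.0056  0.027   0.0009]
126.2 [ 0.0448 -0.0016  0.0007  0.0056  0.0385  0.0009]
118.8 [ 0.0596 -0.0016  0.0011  0.0056  0.0499  0.0009]
111.4 [ 0.0745 -0.0016  0.0013  0.0056  0.0614  0.001 ]
104.0 [ 0.0894 -0.0016  0.0015  0.0056  0.0728  0.001 ]
96.6 [ 0.1042 -0.0016  0.0016  0.0056  0.0843  0.001 ]
89.2 [ 0.1191 -0.0016  0.0017  0.0056  0.0958  0.001 ]
81.8 [ 0.1339 -0.0016  0.0016  0.0056  0.1072  0.001 ]
74.4 [ 0.1488 -0.0016  0.0015  0.0056  0.1187  0.001 ]
67.0 [ 0.1636 -0.0016  0.0013  0.0056  0.1302  0.0011]
59.6 [ 0.1784 -0.0016  0.001   0.0056  0.1416  0.0011]
52.2 [ 0.1933 -0.0015  0.0007  0.0056  0.1531  0.0011]
44.8 [ 2.081e-01 -1.500e-03  2.000e-04  5.600e-03  1.645e-01  1.100e-03]
37.4 [ 0.2229 -0.0015 -0.0003  0.0056  0.176   0.0011]
30.0 [ 0.2377 -0.0015 -0.0009  0.0056  0.1875  0.0011]
```

Request:
carry_out(
  deltas=[
    [[-0.2,0.015,0,0,0,0.012,0],[-0.2,0.03,0,0.0003,0,0.026,0],[-0.2,0.045,0,0.0007,0,0.038,0],[-0.2,0.06,0,0.001,0,0.05,0],[-0.2,0.075,0,0.0013,0,0.061,0],[-0.2,0.09,0,0.0015,0,0.073,0],[-0.2,0.104,0,0.0016,0,0.084,0],[-0.2,0.119,0,0.0017,0,0.096,0],[-0.2,0.134,0,0.0016,0,0.107,0],[-0.2,0.149,0,0.0015,0,0.119,0],[-0.2,0.164,0,0.0013,0,0.13,0],[-0.2,0.178,0,0.001,0,0.142,0],[-0.2,0.178,0,0.001,0,0.142,0]],
  ],
)

```text
time_s: 15.22
eef_pos: [0.5635, 0.0561, 0.1052]
ee_rot: [-0.492, 0.509, -0.508, 0.49]
contact_force: [0.5, -0.2, -0.2]
finger_gap: 0.601
```

```bash
python3 look.py b top scene wrist
```

```text
2.707370707147699 [0.56347213 0.05606614 0.1051786 ] U [ -4.6423251  130.12972351] f [ 0.5 -0.2 -0.2] 15.225
top 223 z 0.15423485805203763 (array([559.6, -13.1]), array([69.3, 53.8]), -0.64) unit [-2.8 60.9] rel 4.12
slopes deg [-1.37  0.43]
scene 272 z 0.15473278217971953 (array([560.7, -17.4]), array([62.5, 59.1]), -0.98) unit [-1.3 56.7] rel 3.78
slopes deg [0.27 1.55]
```

View pics/b_scene.png

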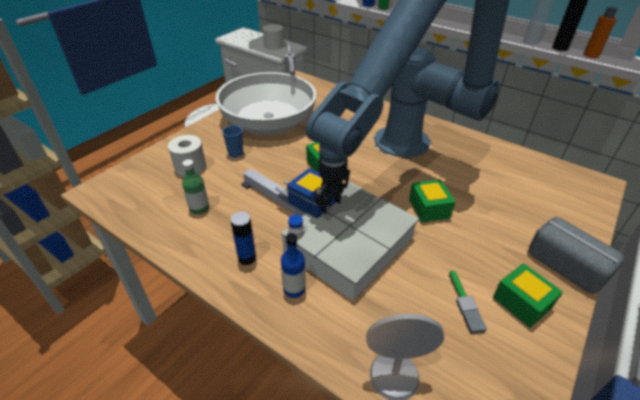

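The scene view shows the tin at (313,190) upright, straddling the ledge edge and bars with the gripper behind it. I continue to about 12 mm short, then lift for a clear measurement.

Run:
```python
from plan import *
s=env.get_state()
for ty in np.linspace(52,12,7):
    p,h=tool_for(-8*(ty/148.5)**2,ty,6.9*ty/148.5,71,.1055);print(round(ty,1),delta(s,p,h))
```

```text
52.0 [ 0.0153 -0.0002  0.0003  0.0046  0.0112  0.0017]
45.3 [ 0.0286 -0.0002  0.0009  0.0046  0.0215  0.0017]
38.7 [ 0.042  -0.0002  0.0014  0.0046  0.0318  0.0017]
32.0 [ 0.0553 -0.0002  0.0019  0.0046  0.0422  0.0017]
25.3 [ 0.0687 -0.0001  0.0023  0.0046  0.0525  0.0017]
18.7 [ 0.082  -0.0001  0.0026  0.0046  0.0628  0.0018]
12.0 [ 0.0954 -0.0001  0.0029  0.0045  0.0731  0.0018]
```

Request:
carry_out(
  deltas=[
    [[-0.2,0.014,0,0.0003,0,0.011,0],[-0.2,0.028,0,0.0009,0,0.021,0],[-0.2,0.042,0,0.0014,0,0.032,0],[-0.2,0.055,0,0.0019,0,0.042,0],[-0.2,0.069,0,0.0023,0,0.052,0],[-0.2,0.082,0,0.0026,0,0.063,0],[-0.2,0.09,0,0.0029,0,0.07,0],[-0.2,0.095,0,0.0029,0,0.073,0],[-0.2,0.095,0,0.0029,0,0.073,0],[-0.2,0.06,0,0.003,0,0.073,0],[-0.2,0.04,-0.03,0.003,0,0.073,0],[-0.2,0.04,-0.13,0.003,0,0.073,0],[-0.2,0.04,-0.25,0.003,0,0.073,0],[-0.2,0.1,-0.37,0,0,0.073,0],[-0.2,0.2,-0.47,0,0,0.073,0],[-0.2,0.3,-0.52,0,0,0.073,0],[-0.2,0.4,-0.52,0,0,0.073,0],[-0.2,0.46,-0.52,0,0,0.073,0],[-0.2,0.46,-0.52,0,0,0.073,0]],
  ],
)

```text
time_s: 17.75
eef_pos: [0.556, -0.1741, 0.3664]
ee_rot: [-0.481, 0.519, -0.518, 0.48]
contact_force: [-0.3, 0.2, 0.9]
finger_gap: 0.601
```

```bash
python3 look.py c top scene wrist
python3 - <<'E'
from meas import *;import pickle
from plan import *
meas(*pickle.load(open("c_wrist.pkl","rb")),'w')
E
```

```text
0.4203404277603848 [ 0.55602858 -0.17413716  0.36637092] U [  7.04255939 -99.89729507] f [-0.3  0.2  0.9] 17.75
top 373 z 0.15411787868866678 (array([556.8, -59.3]), array([69. , 56.1]), -4.26) unit [-1.7 14.6] rel 0.5
slopes deg [-0.83 -0.16]
scene 262 z 0.1537104992675396 (array([560.8, -59.9]), array([68. , 55.5]), -2.74) unit [ 2.3 14.3] rel 2.0199999999999996
slopes deg [0.7  0.34]
wrist 3648 z 0.15494273720528237 (array([557.6, -59. ]), array([68.1, 59.3]), -4.13) unit [-0.9 15. ] rel 0.6299999999999999
slopes deg [-0.05 -0.02]
w knob all [ 0.4736 -0.0676  0.083 ] n 877 barZ [0.1036 0.1071 0.1083] (array([467.9, -66.9]), array([14.3, 44.8]), 4.86) mean [ 0.4696 -0.0692  0.1064]
w ledge z 0.0809 (array([564.9,  21.4]), array([ 37.7, 296.1]), -4.73)
w bars? [303, 130, 7, 22, 146] 0.0786 (array([ 532.7, -131.3]), array([29.3,  8.6]), -4.81)
w bars? [330, 130, 8, 22, 152] 0.0786 (array([ 571.6, -134.2]), array([29.4,  9.7]), -3.36)
w yellow n 3648 z 0.1549 (array([557.6, -59.1]), array([67.9, 59.1]), -4.13) (array([557.6, -58.9]), array([68.4, 59.1]), -4.08)
w tintop (array([557.6, -59.1]), array([67.9, 59.1]), -4.13)
```

View pics/c_wrist.png

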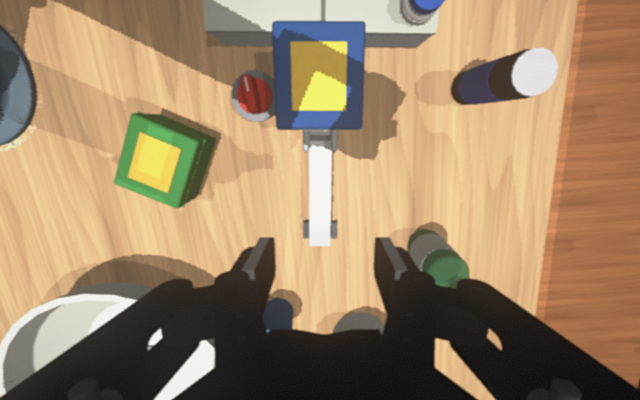

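Wrist view: the tin (320,75) stands flat on the bars at unit (−0.9, +15) mm and 0.6° off, with the knob (254,96) still tight. I go back behind it for the last 15 mm.

Run:
```python
from plan import *
s=env.get_state()
for x,ty,yaw,z in [(-1,45,.5,.366),(-1,45,.5,.105),(-.9,18,.5,.105),(-.9,14,.5,.105),(-.5,7,.2,.105),(0,0,0,.105)]:
    p,h=tool_for(x,ty,yaw,68,z);print(ty,delta(s,p,h))
```

```text
45 [-4.212e-01 -3.000e-04 -1.280e-02  3.800e-03  4.400e-03  6.000e-04]
45 [-0.4214  0.5217 -0.0117  0.0038  0.0044  0.0006]
18 [-0.3674  0.5217 -0.0121  0.0038  0.0044  0.0006]
14 [-0.3594  0.5217 -0.0122  0.0038  0.0044  0.0006]
7 [-0.3454  0.5218 -0.0109  0.0038  0.0144  0.0006]
0 [-0.3313  0.5218 -0.0095  0.0038  0.0211  0.0006]
```

Request:
carry_out(
  deltas=[
    [[-0.2,-0.1,0,-0.003,0,0.004,0],[-0.2,-0.2,0,-0.006,0,0.004,0],[-0.2,-0.3,0,-0.01,0,0.004,0],[-0.2,-0.4,0,-0.012,0,0.004,0],[-0.2,-0.421,0,-0.012,0.004,0.004,0],[-0.2,-0.421,0.06,-0.012,0.004,0.004,0],[-0.2,-0.421,0.17,-0.012,0.004,0.004,0],[-0.2,-0.421,0.29,-0.012,0.004,0.004,0],[-0.2,-0.421,0.4,-0.012,0.004,0.004,0],[-0.2,-0.421,0.49,-0.012,0.004,0.004,0],[-0.2,-0.421,0.522,-0.012,0.004,0.004,0],[-0.2,-0.4,0.522,-0.012,0.004,0.004,0],[-0.2,-0.38,0.522,-0.012,0.004,0.005,0],[-0.2,-0.367,0.522,-0.012,0.004,0.006,0],[-0.2,-0.359,0.522,-0.012,0.004,0.007,0],[-0.2,-0.351,0.522,-0.0115,0.004,0.011,0],[-0.2,-0.343,0.522,-0.011,0.004,0.016,0],[-0.2,-0.336,0.522,-0.01,0.004,0.02,0],[-0.2,-0.3315,0.522,-0.0095,0.004,0.021,0],[-0.2,-0.3315,0.522,-0.0095,0.004,0.021,0]],
  ],
)

```text
time_s: 20.4
eef_pos: [0.5635, -0.007, 0.1053]
ee_rot: [0.478, -0.521, 0.521, -0.479]
contact_force: [0.1, 6.0, 2.4]
finger_gap: 0.6
```

Request:
carry_out(
  deltas=[
    [[-0.2,0,0,0,0,0,0],[-0.2,-0.03,0,0,0,0,0],[-0.2,-0.06,0,0,0,0,0],[-0.2,-0.06,-0.06,0,0,0,0],[-0.2,-0.06,-0.16,0,0,0,0],[-0.2,-0.06,-0.28,0,0,0,0],[-0.2,-0.02,-0.4,0,0,0,0],[-0.2,0.08,-0.48,0,0,0,0],[-0.2,0.18,-0.52,0,0,0,0],[-0.2,0.28,-0.52,0,0,0,0],[-0.2,0.34,-0.52,0,0,0,0],[-0.2,0.34,-0.52,0,0,0,0],[-0.2,0.34,-0.52,0,0,0,0]],
  ],
)

```text
time_s: 22.02
eef_pos: [0.5488, -0.1757, 0.364]
ee_rot: [-0.479, 0.521, -0.52, 0.478]
contact_force: [0.5, -0.6, 0.2]
finger_gap: 0.604
```

```bash
python3 look.py e top scene wrist
python3 - <<'E'
from meas import *;import pickle
from plan import *
meas(*pickle.load(open("e_wrist.pkl","rb")),'w')
E
```

```text
-0.025493779732160604 [ 0.54879982 -0.17566009  0.36401023] U [-3.48880347e-02 -1.02014831e+02] f [ 0.5 -0.6  0.2] 22.025
top 361 z 0.15424094107013842 (array([555.8, -77.3]), array([66., 60.]), -1.31) unit [-1.2 -3.4] rel 3.4499999999999997
slopes deg [0.   0.34]
scene 248 z 0.1537888491380171 (array([557.2, -79. ]), array([64.5, 59.1]), -6.07) unit [ 0.3 -5. ] rel -1.3100000000000005
slopes deg [0.8  0.81]
wrist 3555 z 0.15493353071545668 (array([556.2, -76.2]), array([69.2, 59.5]), -4.71) unit [-0.9 -2.3] rel 0.04999999999999982
slopes deg [-0.04  0.06]
w knob all [ 0.4735 -0.0677  0.0801] n 883 barZ [0.1041 0.1071 0.1083] (array([467.8, -67.2]), array([14.6, 43.7]), 4.69) mean [ 0.4694 -0.0692  0.1065]
w ledge z 0.0809 (array([549.7,  20.2]), array([ 32.2, 265.9]), -4.72)
w bars? [307, 142, 7, 8, 49] 0.0784 (array([ 531.2, -141.4]), array([10.1,  8.6]), -5.26)
w bars? [335, 142, 8, 8, 49] 0.0784 (array([ 571.4, -144.6]), array([10.2,  9.7]), -9.56)
w yellow n 3555 z 0.1549 (array([556.2, -76.2]), array([69. , 59.3]), -4.71) (array([556.2, -76.2]), array([69. , 59.6]), -4.95)
w tintop (array([556.2, -76.2]), array([69. , 59.3]), -4.71)
```

View pics/e_wrist.png

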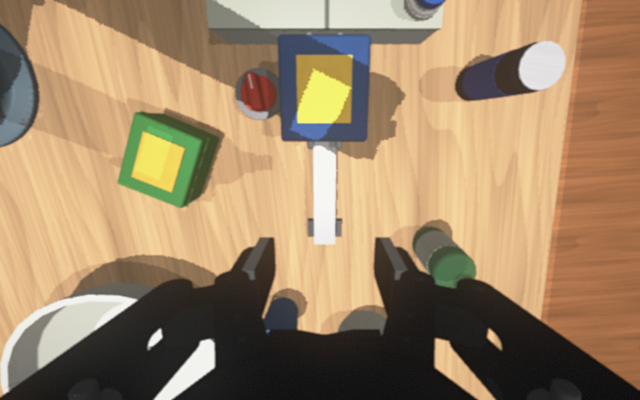

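The tin is about 1 mm and 2 mm off centre, level and square, and the clamp is still tight with the rack home. I'm handing in after a quick bystander comparison.

Run:
```python
from h import *;import pickle
from plant import env,cams
P=cams.camera_params("top");a=np.load("top0.npz")['p'];b=pickle.load(open("e_top.pkl","rb"))[1]
for n,(u,v) in dict(cream=(327,163),mouthwash=(435,152),shampoo=(304,134),deo=(356,135),roll=(493,190),tumbler=(474,236),brush=(197,203),g1=(157,229),g2=(259,284)).items():
    t=a[v-10:v+10,u-10:u+10];r=cv2.matchTemplate(b[v-16:v+16,u-16:u+16],t,cv2.TM_CCOEFF_NORMED);k=cv2.minMaxLoc(r);print(n,round(k[1],2),np.array(k[3])-6)
print(env.finish_job())
```

```text
cream 1.0 [0 0]
mouthwash 1.0 [0 0]
shampoo 1.0 [0 0]
deo 1.0 [0 0]
roll 1.0 [0 0]
tumbler 1.0 [0 0]
brush 1.0 [0 0]
g1 1.0 [0 0]
g2 1.0 [0 0]
the job is handed in; nothing more can be done
None
```

I slid the rack about 42.6 mm to its home stop by the knob. I then turned the clamp clockwise to its stop, to about 1.40 rad (about 80°), while the tin was still on the tiles. After that I pushed the tin onto the bars in a gentle arc, with a final 15 mm correction. The job was handed in at about 22 s.

**Last wrist-camera check:**
- **Tin:** flat (slopes under 0.1°), square to within 0.1°, with its middle about 1 mm and 2 mm from the middle of the bars.
- **Rack and clamp:** the knob is still at its stop and the rack is still home.

**Where the checks disagreed:** the top and scene views put the tin 3 to 5 mm off centre, with yaw differing by −1.3° to +3.5°. A shadow splits the yellow panel in the wrist view and the panel covers few pixels in the other two, so I trusted the closer wrist view.

**Bystanders:** seven bystanders and two of the green look-alikes had not moved in the top view. I did not run that comparison on the third green tin, beside the knob. It looks in place in the wrist pictures.

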